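# Open the truck box by its pop-out T-handle

## Task

Open the steel truck box on the bench. Press the round release button on its lid steadily but gently until the T-handle pops up out of its slot, then take the handle in a moderate grip and turn it clockwise all the way to its stop, easing off when you feel the stop. Raise the lid at least a hand's width (about 90 mm at the front edge), let go so that it stands open by itself, and leave the things beside the box where they are.

Things in the scene. Friction and masses are not known exactly. Their poses are not given: they have to be found in the camera images.
- chest: Fixed sand-coloured steel truck box, 280 x 360 x 150 mm (x, y, z) with lid. Origin: centre of its underside. x points from its front (handle side, facing the robot) to its rear (hinges), y to the left along the front, z up. Lid top at z = 150 mm; near the front a bright steel plate, 64 (x) x 170 (y) mm, is 3 mm higher (z = 153 mm), from y = -62 to +108 mm.
- button_foot (a point): Point on the plate's upper face on the axis of the round black release button (20 mm wide), 80 mm to the left (box +y) of the handle axis. The button's top stands 9 to 19 mm above this point, different on each box: feel for it. It goes straight down 6.5 mm to a hard stop; the push needed is about 6 N all the way, then rises steeply at the stop; after about 5 mm it frees the handle. Over 15 N damages it.
- button (a joint): How far the button is pushed down, m: 0 at rest, 0.0065 at its stop; springs back.
- bar (a point): Centre of the T-handle's black cross-bar, 14 (point x) x 80 (point y) x 16 mm (point z, the turning axis), on a 13 mm stem. At first it lies along box y, sunk in a slot 26 x 94 mm with its top level with the plate, and cannot be gripped or turned. Popped up, its centre is 22 mm, its underside 14 mm above the plate. The axis is at box x = -95 mm, y = 0, 235 mm in front of the lid hinge.
- pop (a joint): How far the handle has popped out, m: 0 sunk, 0.030 fully out. A spring (about 4 N when out, more further in) holds it out; a light push moves it down.
- turn (a joint): Turn of the handle, rad: 0 at first, grows clockwise seen from above, hard stop at 1.4 (80 degrees), the bar then nearly front to back. About 0.15 N m of friction; stays where left. A tongue holds the lid shut until about 1.0 rad. A grip of 15 to 30 N turns it; the handle is damaged when the forces of all contacts on it (both fingers added up) pass 80 N.
- lid (a joint): Lid opening, rad: 0 shut, up to 1.2. The lid (about 0.9 kg with its handle) is hinged along the box's rear edge, its front rises; a strut carries most of its weight, so lifting at the handle takes about 3 to 6 N, and it stays where it is left.
- lid_hinge (a point): Point on the lid's hinge line, at the middle of the box's rear edge, 140 mm behind the box's centre, 120 mm above the bench (30 mm below the lid's top). The hinge line is along the box's y axis.
- can_mid (a point): Centre (half-way up) of a closed metal can, 72 mm in diameter, 100 mm high, standing on the bench beside the box; to be left alone.
- jar_mid (a point): Centre (half-way up) of a clear glass jar with a flat steel cap, 64 mm in diameter, 85 mm high, standing on the bench beside the box; to be left alone.
- hammer: Hammer lying on the bench to the right of the box, along its x axis, about 240 mm long; to be left alone.

How it is judged:
By the outcome, as a careful person would: the job done as asked, in the order asked, and still so for the second after the job is handed in, with the robot touching nothing.
It also fails if it takes over 61 s, if anything falls off the work surface, if the arm or the gripper's body presses on something with over 40 N, if the wrist force passes 120 N, or if a joint passes its speed limit or range.

## Robot

A 6-joint arm with a two-finger parallel gripper is mounted at the origin on the work surface. World frame = base frame: x ahead of the robot, y to its left, z up, the work surface at z = 0. Lengths are in m, angles in degrees, forces in N, time in s.
With the tool pointing down it reaches from about 0.35 to 0.875 m from the base axis. Payload 4.2 kg.
Tool frame: the origin (TCP) lies midway between the tips of the shut fingers; the grasp point (between the pads) lies 19 mm behind it; z points along the fingers, y is the line along which they close (so a half turn about z gives the same grasp; the last joint's range is limited). The gripper opens to 87 mm and grips with 3 to 60 N. Pads are 19 mm wide; open, the fingers measure 117 mm over their backs; the gripper's body (75 mm by 190 mm) begins 51 mm behind the grasp point.
Start: joints at [-56.287, 22.042, 0.453, 0, -68.411, -14.817], TCP at [0.202, -0.591, 0.223] pointing down, gripper open.
Joint ranges: [-179.83, 179.83], [-69.29, 118.12], [-61.27, 80.66], [-181.25, 117.63], [-171.15, -9.14], [-177.46, 177.46]. Speed limits (degrees/s): [159.86, 159.86, 180, 180, 180, 180].

## Interface

Orientations are given as a 3x3 rotation matrix whose columns are the frame's x, y, z axes.
In Python, from station import sense, capture, camera_params, finish_job gives the robot as it stands.
- The arm moves only by the tool drive_tool, never from a script. Its argument "rows" is a list of rows, each an object of numbers: "tx", "ty", "tz": the shift along the tool's x, y, z in cm; "ax", "ay", "az": the turn, a rotation vector about the tool's x, y, z in rad; "claw": the finger opening in cm, from 0 to 8.7. In form: [{"tx": .., "ty": .., "tz": .., "ax": .., "ay": .., "az": .., "claw": ..}, ...]. A call has 1 to 10 rows; each row shifts and turns the commanded pose from where the row before left it, along the tool's axes as they then stand; what a row does not reach is not made up. A row lasts 1/12 s, in which the tool goes at most 41.7 mm and 7.16 degrees, less where a joint would pass 70% of its speed; a pose out of reach is approached as far as the arm can. A call with a gripper value outside its range is refused whole. The fingers move at their own pace and stop on an object; the grip force is fixed at half the most. Time passes only in rows, so rows that do not move let the fingers close. It gives the time, the measured TCP pose, the force, the opening and the grip force at its end, in the units of the state.
- sense(): the state, without advancing time (a new reading comes with each control period).
- capture(name): name is "scene" or "top" or "wrist"; returns (picture, depth): 400x640x3 uint8, red, green, blue; 400x640 float32, m along the optical axis (not along the pixel's ray), 0 where there is no reading.
- camera_params(name): a dict with "intrinsics" (3x3 intrinsics, pixels), "R" (3x3) and "t" (3): a world point X has camera coordinates R X + t; the wrist camera has in their place "tool_from_camera" (4x4, takes a point from camera to tool coordinates, whose origin is the TCP and whose axes are the flange's). Camera axes: x right, y down, z forward; pixel columns grow to the right and rows downward; lengths in m; the calibration is good to about 2 mm. A picture is of the moment at which its call begins: read the wrist's pose just before it. camera_params takes no time and is no camera call.
- finish_job(): hands the job in; it is judged then, once.
The state is a dict: "time_s": time; "joints": joint angles; "joint_velocities": joint speeds; "effort": joint torques, N m; "tcp_pos": TCP position; "ee_rot": TCP orientation; "wrist_force": force on the tool from outside, world axes, zero at the start; "moment": the same for the moment, N m; "gripper_width": opening from 0.0 (shut) to 1.0 (fully open); "gripper_force": force on a finger pad.
Only numpy, scipy, OpenCV 4.12 (cv2) and the standard library are available. Lean on these libraries where they do the work, as an engineer would, in place of code of your own. Each camera call takes 0.05 s, during which the arm holds its last target. There are 200 camera calls.

## Working session

There is one attempt and no reset: what is moved stays moved. The work goes in short steps, Python scripts to look and compute and a tool call to move; the robot and the scene stay as the last step left them, time stands still between calls to the robot, and variables do not carry over. Pictures are saved under pics/ and viewed, at most 10 in all, crops included, and the job is handed in when it is done.

Besides the shell and the picture viewer there is one more tool, called after "Emit:" as name(argument=value, ...), one argument or row to a line, values as JSON. drive_tool: Moves the arm, as the interface text tells. Its arguments: {"type":"object","properties":{"rows":{"type":"array"}},"required":["rows"]}

```bash
mkdir -p pics
python3 - <<'E'
from station import *
import numpy as np,cv2
s=sense();print(s)
for n in("scene","top"):
    p,d=capture(n);cv2.imwrite(f"pics/{n}0.png",p[:,:,::-1]);np.savez(f"pics/{n}0.npz",p=p,d=d)
    c=camera_params(n);print(n,c)
print(camera_params("wrist"))
a=[cv2.imread(f"pics/{n}0.png") for n in("scene","top")]
E
```

```text
{'time_s': 0.0, 'joints': array([-5.62884209e+01,  2.20911574e+01,  3.81127292e-01, -2.95069424e-02,
       -6.84112619e+01, -1.48152553e+01]), 'joint_velocities': array([ 0.09537783,  0.04505228,  0.02799906, -0.01886079, -0.01358747,
        0.08196642]), 'effort': array([ 8.95947742e-04, -3.90662384e+01,  1.87404191e+01,  4.21966463e+00,
        1.10529285e-02, -1.94729332e-04]), 'tcp_pos': array([ 0.20222703, -0.59075089,  0.22146329]), 'ee_rot': array([[-9.46167623e-01, -3.23676112e-01, -7.76563881e-04],
       [-3.23677034e-01,  9.46165456e-01,  2.02670071e-03],
       [ 7.87633145e-05,  2.16895449e-03, -9.99997645e-01]]), 'wrist_force': array([-0.72396574, -0.5672748 , -0.34797685]), 'moment': array([-0.01820665, -0.04578725,  0.00821044]), 'gripper_force': 0.0, 'gripper_width': 0.998040043557749}
scene {'intrinsics': array([[409.14985594,   0.        , 324.21633397],
       [  0.        , 409.14985594, 198.14783255],
       [  0.        ,   0.        ,   1.        ]]), 'R': array([[-0.80283081,  0.59587361, -0.01993325],
       [ 0.45229027,  0.58691406, -0.67153958],
       
[... 305 characters left out ...]
14,  0.0285568 ],
       [-0.9818428 , -0.03028021, -0.18726404],
       [ 0.18799207, -0.02328719, -0.98189444]]), 't': array([-0.04678489,  0.59039314,  0.94058875])}
{'intrinsics': array([[329.24813597,   0.        , 315.67730236],
       [  0.        , 329.24813597, 200.03214714],
       [  0.        ,   0.        ,   1.        ]]), 'tool_from_camera': array([[ 9.99514013e-04, -9.69378390e-01, -2.45569821e-01,
         6.65576367e-02],
       [ 9.99999380e-01,  1.08963924e-03, -2.31133196e-04,
        -2.49721533e-04],
       [ 4.91638039e-04, -2.45569438e-01,  9.69378878e-01,
        -1.61768958e-01],
       [ 0.00000000e+00,  0.00000000e+00,  0.00000000e+00,
         1.00000000e+00]])}
```

View pics/top0.png

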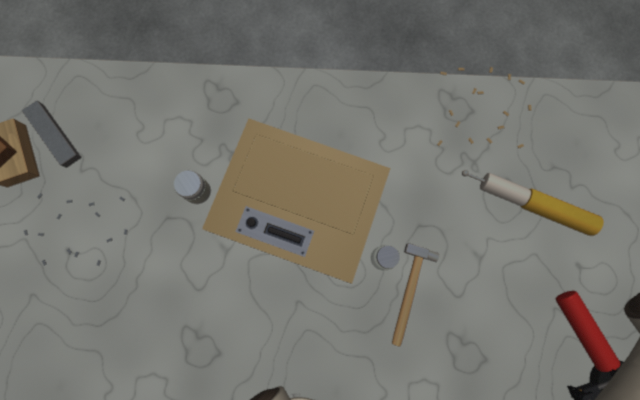

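View pics/scene0.png

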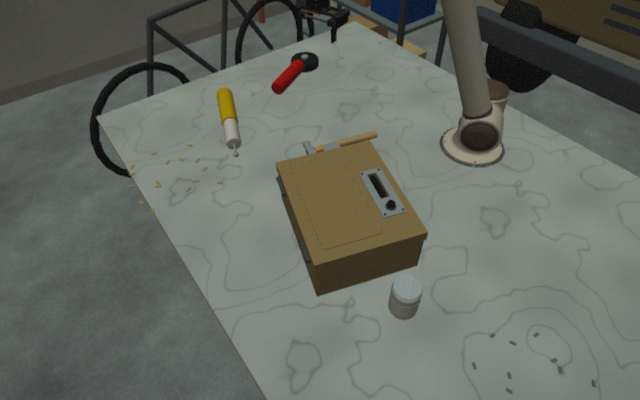

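The top view shows the box with lid corners near (249,120), (388,168), (353,283) and (204,229). The button is near (251,223) and the slot near (284,234), with the can or jar at (190,185) and (387,257) and the hammer at (410,295). The scene view shows the same layout. Next I'll measure the plate, button and slot.

```bash
cat > h.py <<'E'
import numpy as np,cv2
from station import *
def ray(c,uv,z):
    K=c["intrinsics"];d=np.linalg.inv(K)@[uv[0],uv[1],1];R=c["R"];o=-R.T@c["t"];d=R.T@d
    return o+d*(z-o[2])/d[2]
def wcam(s):
    c=camera_params("wrist");T=np.eye(4);T[:3,:3]=s["ee_rot"];T[:3,3]=s["tcp_pos"];M=np.linalg.inv(T@c["tool_from_camera"])
    return dict(intrinsics=c["intrinsics"],R=M[:3,:3],t=M[:3,3])
def blobs(p,roi,thr,amin):
    x0,y0,x1,y1=roi;g=cv2.cvtColor(p,cv2.COLOR_RGB2GRAY)[y0:y1,x0:x1]
    cs,_=cv2.findContours((g<thr).astype(np.uint8),cv2.RETR_EXTERNAL,cv2.CHAIN_APPROX_NONE)
    r=[]
    for k in cs:
        if cv2.contourArea(k)>=amin:
            (cx,cy),wh,a=cv2.minAreaRect(k);r.append((cx+x0,cy+y0,wh,a,cv2.contourArea(k)))
    return r
E
python3 - <<'E'
from h import *
f=np.load("pics/top0.npz");p=f["p"];d=f["d"];c=camera_params("top")
for uv in [(249,120),(388,168),(353,283),(204,229)]:print("lid",ray(c,uv,.15).round(3))
for b in blobs(p,(236,206,314,256),70,20):print(b,ray(c,b[:2],.153).round(4))
for uv in [(188,180),(387,256),(330,190)]:
    z=d[uv[1],uv[0]];K=c["intrinsics"];print(uv,(c["R"].T@(np.linalg.inv(K)@[uv[0],uv[1],1]*z-c["t"])).round(3))
f=np.load("pics/scene0.npz");p=f["p"];c=camera_params("scene")
for b in blobs(p,(360,168,406,217),60,15):print(b,ray(c,b[:2],.153).round(4))
E
```

```text
lid [0.767 0.146 0.15 ]
lid [ 0.658 -0.194  0.15 ]
lid [ 0.385 -0.112  0.15 ]
lid [0.498 0.233 0.15 ]
(283.71532821655273, 234.03284454345703, (39.30044937133789, 9.995984077453613), 19.98310661315918, 351.0) [0.4912 0.0493 0.153 ]
(251.0, 222.5, (11.0, 10.0), 90.0, 85.5) [0.5157 0.1258 0.153 ]
(188, 180) [0.624 0.295 0.103]
(387, 256) [ 0.451 -0.203  0.086]
(330, 190) [ 0.598 -0.055  0.154]
(390.5, 204.5, (9.0, 9.0), 90.0, 61.0) [0.51   0.1194 0.153 ]
(377.6217613220215, 185.13730430603027, (27.20903205871582, 7.558063507080078), 59.74356460571289, 169.0) [0.4902 0.0478 0.153 ]
```

The slot and button come out 80 mm apart and both views agree. Box yaw is about -18.1°. I'll move above the button.

Emit:
drive_tool(
  rows=[
    {"tx": -2.64, "ty": 2.88, "tz": -0.3, "claw": 0},
    {"tx": -2.64, "ty": 2.88, "tz": -0.3, "claw": 0},
    {"tx": -2.64, "ty": 2.88, "tz": -0.3, "claw": 0},
    {"tx": -2.64, "ty": 2.88, "tz": -0.3, "claw": 0},
    {"tx": -2.64, "ty": 2.88, "tz": -0.3, "claw": 0},
    {"tx": -2.64, "ty": 2.88, "tz": -0.3, "claw": 0},
    {"tx": -2.64, "ty": 2.88, "tz": -0.3, "claw": 0},
    {"tx": -2.64, "ty": 2.88, "tz": -0.3, "claw": 0},
    {"tx": -2.64, "ty": 2.88, "tz": -0.3, "claw": 0},
    {"tx": -2.64, "ty": 2.88, "tz": -0.3, "claw": 0},
  ],
)

```text
invalid input at $.rows[0]: expected keys tx, ty, tz, ax, ay, az, claw
```

Emit:
drive_tool(
  rows=[
    {"tx": -2.64, "ty": 2.88, "claw": 0},
    {"tx": -2.64, "ty": 2.88, "claw": 0},
    {"tx": -2.64, "ty": 2.88, "claw": 0},
    {"tx": -2.64, "ty": 2.88, "claw": 0},
    {"tx": -2.64, "ty": 2.88, "claw": 0},
    {"tx": -2.64, "ty": 2.88, "claw": 0},
    {"tx": -2.64, "ty": 2.88, "claw": 0},
    {"tx": -2.64, "ty": 2.88, "claw": 0},
    {"tx": -2.64, "ty": 2.88, "claw": 0},
    {"claw": 0},
  ],
)

```text
invalid input at $.rows[0]: expected keys tx, ty, tz, ax, ay, az, claw
```

Emit:
drive_tool(
  rows=[
    {"az": -0.103, "claw": 0},
    {"az": -0.103, "claw": 0},
    {"az": -0.103, "claw": 0},
    {"az": -0.103, "claw": 0},
    {"az": -0.103, "claw": 0},
    {"az": -0.103, "claw": 0},
    {"az": -0.103, "claw": 0},
    {"az": -0.103, "claw": 0},
    {"az": -0.103, "claw": 0},
    {"claw": 0},
  ],
)

```text
invalid input at $.rows[0]: expected keys tx, ty, tz, ax, ay, az, claw
```

Run:
```python
from h import *
s=sense();p,d=capture("wrist");cv2.imwrite("pics/w1.png",p[:,:,::-1])
print({k:np.round(s[k],3) for k in("time_s","tcp_pos","ee_rot","joints","wrist_force")})
c=wcam(s)
for b in blobs(p,(0,0,640,400),60,100):print(b,ray(c,b[:2],.153).round(4))
```

```text
{'time_s': np.float64(0.1), 'tcp_pos': array([ 0.202, -0.591,  0.222]), 'ee_rot': array([[-0.946, -0.324, -0.001],
       [-0.324,  0.946,  0.002],
       [ 0.   ,  0.002, -1.   ]]), 'joints': array([-5.6288e+01,  2.2085e+01,  3.8700e-01, -2.5000e-02, -6.8411e+01,
       -1.4817e+01]), 'wrist_force': array([-0.585, -1.1  ,  0.397])}
(420.5, 298.0, (28.0, 21.0), 90.0, 335.0) [ 0.2426 -0.4906  0.153 ]
(211.5, 300.5, (33.0, 21.0), 90.0, 330.5) [ 0.2976 -0.6444  0.153 ]
(319.5, 199.49996948242188, (398.99993896484375, 638.9998779296875), 90.0, 90110.0) [ 0.1933 -0.5911  0.153 ]
```

View pics/w1.png

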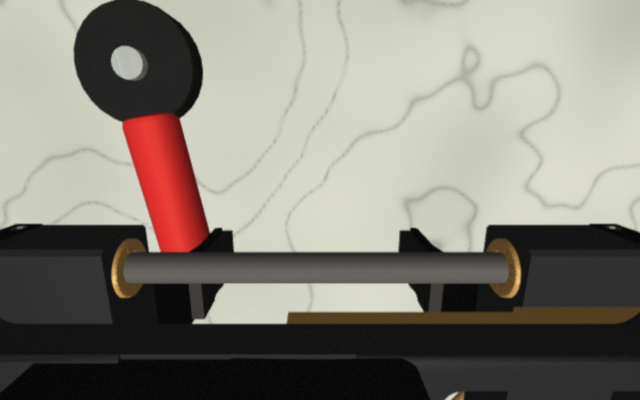

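The drive calls were refused because every row needs all of its keys. The wrist view, taken at the start pose, shows only the bench and a red-handled tool. The gripper hides the rows below about 225, so the camera sees the tool's +x side. I'll resend with full rows.

Emit:
drive_tool(
  rows=[
    {"tx": -2.64, "ty": 2.88, "tz": -0.3, "ax": 0, "ay": 0, "az": 0, "claw": 0},
    {"tx": -2.64, "ty": 2.88, "tz": -0.3, "ax": 0, "ay": 0, "az": 0, "claw": 0},
    {"tx": -2.64, "ty": 2.88, "tz": -0.3, "ax": 0, "ay": 0, "az": 0, "claw": 0},
    {"tx": -2.64, "ty": 2.88, "tz": -0.3, "ax": 0, "ay": 0, "az": 0, "claw": 0},
    {"tx": -2.64, "ty": 2.88, "tz": -0.3, "ax": 0, "ay": 0, "az": 0, "claw": 0},
    {"tx": -2.64, "ty": 2.88, "tz": -0.3, "ax": 0, "ay": 0, "az": 0, "claw": 0},
    {"tx": -2.64, "ty": 2.88, "tz": -0.3, "ax": 0, "ay": 0, "az": 0, "claw": 0},
    {"tx": -2.64, "ty": 2.88, "tz": -0.3, "ax": 0, "ay": 0, "az": 0, "claw": 0},
    {"tx": -2.64, "ty": 2.88, "tz": -0.3, "ax": 0, "ay": 0, "az": 0, "claw": 0},
    {"tx": -2.64, "ty": 2.88, "tz": -0.3, "ax": 0, "ay": 0, "az": 0, "claw": 0},
  ],
)

```text
time_s: 0.98
tcp_pos: [0.359, -0.2315, 0.2527]
ee_rot: [[-0.946, -0.324, 0.0], [-0.324, 0.946, 0.0], [-0.0, 0.0, -1.0]]
wrist_force: [1.2, -0.6, 0.2]
gripper_width: 0.325
gripper_force: 0.0
```

Emit:
drive_tool(
  rows=[
    {"tx": -2.64, "ty": 2.88, "tz": 0, "ax": 0, "ay": 0, "az": 0, "claw": 0},
    {"tx": -2.64, "ty": 2.88, "tz": 0, "ax": 0, "ay": 0, "az": 0, "claw": 0},
    {"tx": -2.64, "ty": 2.88, "tz": 0, "ax": 0, "ay": 0, "az": 0, "claw": 0},
    {"tx": -2.64, "ty": 2.88, "tz": 0, "ax": 0, "ay": 0, "az": 0, "claw": 0},
    {"tx": -2.64, "ty": 2.88, "tz": 0, "ax": 0, "ay": 0, "az": 0, "claw": 0},
    {"tx": -2.64, "ty": 2.88, "tz": 0, "ax": 0, "ay": 0, "az": 0, "claw": 0},
    {"tx": -2.64, "ty": 2.88, "tz": 0, "ax": 0, "ay": 0, "az": 0, "claw": 0},
    {"tx": -2.64, "ty": 2.88, "tz": 0, "ax": 0, "ay": 0, "az": 0, "claw": 0},
    {"tx": -2.64, "ty": 2.88, "tz": 0, "ax": 0, "ay": 0, "az": 0, "claw": 0},
    {"tx": 0, "ty": 0, "tz": 0, "ax": 0, "ay": 0, "az": 0, "claw": 0},
  ],
)

```text
time_s: 1.82
tcp_pos: [0.5022, 0.0938, 0.2518]
ee_rot: [[-0.945, -0.328, 0.001], [-0.328, 0.945, 0.001], [-0.001, 0.0, -1.0]]
wrist_force: [-0.0, -0.5, 0.4]
gripper_width: 0.005
gripper_force: 0.0
```

Emit:
drive_tool(
  rows=[
    {"tx": 0, "ty": 0, "tz": 0, "ax": 0, "ay": 0, "az": -0.103, "claw": 0},
    {"tx": 0, "ty": 0, "tz": 0, "ax": 0, "ay": 0, "az": -0.103, "claw": 0},
    {"tx": 0, "ty": 0, "tz": 0, "ax": 0, "ay": 0, "az": -0.103, "claw": 0},
    {"tx": 0, "ty": 0, "tz": 0, "ax": 0, "ay": 0, "az": -0.103, "claw": 0},
    {"tx": 0, "ty": 0, "tz": 0, "ax": 0, "ay": 0, "az": -0.103, "claw": 0},
    {"tx": 0, "ty": 0, "tz": 0, "ax": 0, "ay": 0, "az": -0.103, "claw": 0},
    {"tx": 0, "ty": 0, "tz": 0, "ax": 0, "ay": 0, "az": -0.103, "claw": 0},
    {"tx": 0, "ty": 0, "tz": 0, "ax": 0, "ay": 0, "az": -0.103, "claw": 0},
    {"tx": 0, "ty": 0, "tz": 0, "ax": 0, "ay": 0, "az": -0.103, "claw": 0},
    {"tx": 0, "ty": 0, "tz": 0, "ax": 0, "ay": 0, "az": 0, "claw": 0},
  ],
)

```text
time_s: 2.65
tcp_pos: [0.4995, 0.0886, 0.2523]
ee_rot: [[-0.307, -0.952, -0.001], [-0.952, 0.307, -0.0], [0.0, 0.0, -1.0]]
wrist_force: [-0.8, -0.5, 0.1]
gripper_width: 0.003
gripper_force: 0.0
```

Run:
```python
from h import *
s=sense();p,d=capture("wrist");cv2.imwrite("pics/w2.png",p[:,:,::-1])
print({k:np.round(s[k],3) for k in("time_s","tcp_pos","ee_rot","joints","wrist_force")})
c=wcam(s)
for b in blobs(p,(0,0,640,225),60,100):print(b,ray(c,b[:2],.153).round(4))
```

```text
{'time_s': np.float64(2.65), 'tcp_pos': array([0.499, 0.089, 0.252]), 'ee_rot': array([[-0.307, -0.952, -0.001],
       [-0.952,  0.307, -0.   ],
       [ 0.   ,  0.   , -1.   ]]), 'joints': array([ 2.8415e+01,  9.2820e+00, -1.2910e+01, -8.0000e-03, -6.7842e+01,
       -4.6315e+01]), 'wrist_force': array([-0.773, -0.494,  0.099])}
(310.4999694824219, 148.0, (99.99998474121094, 16.999996185302734), 90.0, 1657.5) [0.4904 0.0463 0.153 ]
```

View pics/w2.png

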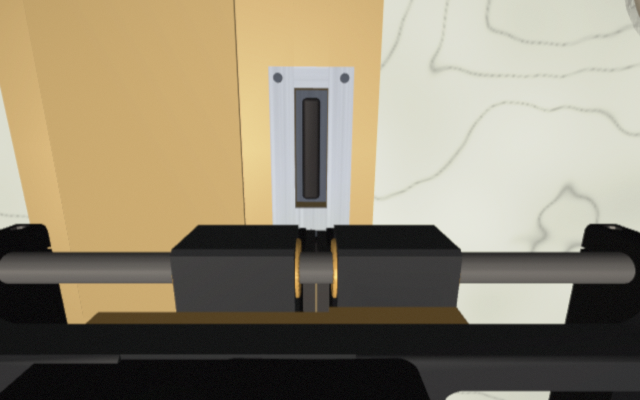

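The wrist view shows the slot and sunk bar at (310,148), aligned with tool x. The button is hidden under the gripper. I'll centre on the button and go down to just above its highest possible top, about 172 mm.

Emit:
drive_tool(
  rows=[
    {"tx": -1.9, "ty": -0.2, "tz": 0, "ax": 0, "ay": 0, "az": 0, "claw": 0},
    {"tx": -1.9, "ty": -0.2, "tz": 0, "ax": 0, "ay": 0, "az": 0, "claw": 0},
    {"tx": 0, "ty": 0, "tz": 1.5, "ax": 0, "ay": 0, "az": 0, "claw": 0},
    {"tx": 0, "ty": 0, "tz": 1.5, "ax": 0, "ay": 0, "az": 0, "claw": 0},
    {"tx": 0, "ty": 0, "tz": 1.5, "ax": 0, "ay": 0, "az": 0, "claw": 0},
    {"tx": 0, "ty": 0, "tz": 1.5, "ax": 0, "ay": 0, "az": 0, "claw": 0},
    {"tx": 0, "ty": 0, "tz": 1.0, "ax": 0, "ay": 0, "az": 0, "claw": 0},
    {"tx": 0, "ty": 0, "tz": 0, "ax": 0, "ay": 0, "az": 0, "claw": 0},
    {"tx": 0, "ty": 0, "tz": 0, "ax": 0, "ay": 0, "az": 0, "claw": 0},
  ],
)

```text
time_s: 3.45
tcp_pos: [0.5155, 0.1239, 0.1824]
ee_rot: [[-0.309, -0.951, -0.001], [-0.951, 0.309, -0.001], [0.001, 0.0, -1.0]]
wrist_force: [0.0, -0.3, 0.9]
gripper_width: 0.002
gripper_force: 0.0
```

Emit:
drive_tool(
  rows=[
    {"tx": 0, "ty": 0, "tz": 0.4, "ax": 0, "ay": 0, "az": 0, "claw": 0},
    {"tx": 0, "ty": 0, "tz": 0.4, "ax": 0, "ay": 0, "az": 0, "claw": 0},
    {"tx": 0, "ty": 0, "tz": 0.15, "ax": 0, "ay": 0, "az": 0, "claw": 0},
    {"tx": 0, "ty": 0, "tz": 0.1, "ax": 0, "ay": 0, "az": 0, "claw": 0},
    {"tx": 0, "ty": 0, "tz": 0.1, "ax": 0, "ay": 0, "az": 0, "claw": 0},
    {"tx": 0, "ty": 0, "tz": 0, "ax": 0, "ay": 0, "az": 0, "claw": 0},
  ],
)

```text
time_s: 3.95
tcp_pos: [0.5153, 0.1237, 0.171]
ee_rot: [[-0.309, -0.951, 0.0], [-0.951, 0.309, 0.0], [-0.0, -0.0, -1.0]]
wrist_force: [-1.0, -0.5, -0.7]
gripper_width: 0.003
gripper_force: 0.0
```

Emit:
drive_tool(
  rows=[
    {"tx": 0, "ty": 0, "tz": 0.1, "ax": 0, "ay": 0, "az": 0, "claw": 0},
    {"tx": 0, "ty": 0, "tz": 0.1, "ax": 0, "ay": 0, "az": 0, "claw": 0},
    {"tx": 0, "ty": 0, "tz": 0.1, "ax": 0, "ay": 0, "az": 0, "claw": 0},
    {"tx": 0, "ty": 0, "tz": 0, "ax": 0, "ay": 0, "az": 0, "claw": 0},
  ],
)

```text
time_s: 4.28
tcp_pos: [0.5155, 0.1238, 0.1687]
ee_rot: [[-0.309, -0.951, 0.001], [-0.951, 0.309, -0.0], [-0.0, -0.001, -1.0]]
wrist_force: [-1.6, -0.7, 3.6]
gripper_width: 0.001
gripper_force: 1.8
```

Emit:
drive_tool(
  rows=[
    {"tx": 0, "ty": 0, "tz": 0.1, "ax": 0, "ay": 0, "az": 0, "claw": 0},
    {"tx": 0, "ty": 0, "tz": 0, "ax": 0, "ay": 0, "az": 0, "claw": 0},
  ],
)

```text
time_s: 4.45
tcp_pos: [0.5156, 0.1238, 0.1681]
ee_rot: [[-0.308, -0.951, 0.001], [-0.951, 0.308, 0.0], [-0.0, -0.001, -1.0]]
wrist_force: [-3.2, -1.2, 6.0]
gripper_width: 0.006
gripper_force: 3.0
```

Emit:
drive_tool(
  rows=[
    {"tx": 0, "ty": 0, "tz": 0.1, "ax": 0, "ay": 0, "az": 0, "claw": 0},
    {"tx": 0, "ty": 0, "tz": 0, "ax": 0, "ay": 0, "az": 0, "claw": 0},
  ],
)

```text
time_s: 4.62
tcp_pos: [0.5156, 0.1238, 0.1672]
ee_rot: [[-0.308, -0.951, 0.001], [-0.951, 0.308, 0.0], [-0.0, -0.001, -1.0]]
wrist_force: [-2.2, 0.0, 6.6]
gripper_width: 0.004
gripper_force: 3.4
```

Emit:
drive_tool(
  rows=[
    {"tx": 0, "ty": 0, "tz": 0.1, "ax": 0, "ay": 0, "az": 0, "claw": 0},
    {"tx": 0, "ty": 0, "tz": 0, "ax": 0, "ay": 0, "az": 0, "claw": 0},
  ],
)

```text
time_s: 4.78
tcp_pos: [0.5156, 0.1238, 0.1663]
ee_rot: [[-0.308, -0.951, 0.001], [-0.951, 0.308, 0.0], [-0.0, -0.001, -1.0]]
wrist_force: [-1.6, 0.6, 7.5]
gripper_width: 0.004
gripper_force: 3.6
```

Emit:
drive_tool(
  rows=[
    {"tx": 0, "ty": 0, "tz": 0.1, "ax": 0, "ay": 0, "az": 0, "claw": 0},
    {"tx": 0, "ty": 0, "tz": 0, "ax": 0, "ay": 0, "az": 0, "claw": 0},
  ],
)

```text
time_s: 4.95
tcp_pos: [0.5157, 0.1238, 0.1654]
ee_rot: [[-0.308, -0.951, 0.001], [-0.951, 0.308, 0.0], [-0.0, -0.001, -1.0]]
wrist_force: [-2.1, 0.8, 7.5]
gripper_width: 0.008
gripper_force: 3.8
```

Emit:
drive_tool(
  rows=[
    {"tx": 0, "ty": 0, "tz": 0.1, "ax": 0, "ay": 0, "az": 0, "claw": 0},
    {"tx": 0, "ty": 0, "tz": 0, "ax": 0, "ay": 0, "az": 0, "claw": 0},
  ],
)

```text
time_s: 5.12
tcp_pos: [0.5156, 0.1238, 0.1642]
ee_rot: [[-0.308, -0.951, 0.001], [-0.951, 0.308, 0.0], [-0.001, -0.001, -1.0]]
wrist_force: [-1.6, -0.6, 5.0]
gripper_width: 0.005
gripper_force: 3.1
```

Emit:
drive_tool(
  rows=[
    {"tx": 0, "ty": 0, "tz": 0.05, "ax": 0, "ay": 0, "az": 0, "claw": 0},
    {"tx": 0, "ty": 0, "tz": 0, "ax": 0, "ay": 0, "az": 0, "claw": 0},
  ],
)

```text
time_s: 5.28
tcp_pos: [0.5155, 0.1238, 0.1632]
ee_rot: [[-0.309, -0.951, 0.001], [-0.951, 0.309, 0.0], [-0.001, -0.001, -1.0]]
wrist_force: [-0.5, -0.0, 3.8]
gripper_width: 0.009
gripper_force: 1.9
```

Run:
```python
from h import *
p,d=capture("scene");cv2.imwrite("pics/s3.png",cv2.resize(p[130:250,320:460,::-1],None,fx=4,fy=4))
```

```text
(no output)
```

View pics/s3.png

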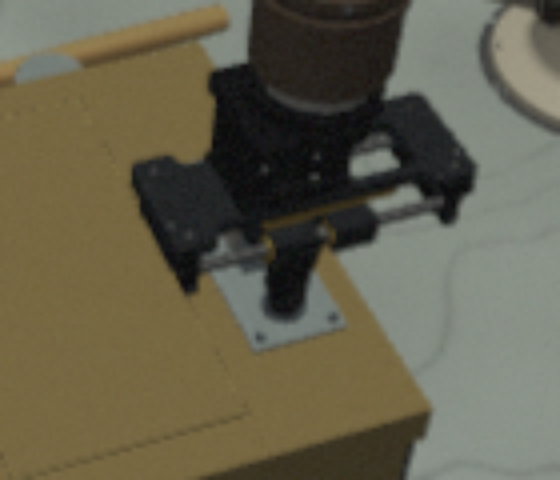

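The scene crop shows the fingers on the button at crop (285,300), but the gripper hides the handle. I'll check with the wrist depth.

```bash
cat > wb.py <<'E'
from h import *
s=sense();p,d=capture("wrist");c=wcam(s);print(s["tcp_pos"].round(4),s["wrist_force"].round(1))
K=c["intrinsics"]
v,u=np.mgrid[0:225,0:640];P=np.einsum('ij,jhw->ihw',np.linalg.inv(K),np.stack([u,v,np.ones_like(u)])*d[:225])
W=np.einsum('ji,jhw->ihw',c["R"],P-c["t"][:,None,None])
ax=np.array([.4905,.0472]);bx=np.array([.951,-.308]);by=np.array([.308,.951])
X=(W[0]-ax[0])*bx[0]+(W[1]-ax[1])*bx[1];Y=(W[0]-ax[0])*by[0]+(W[1]-ax[1])*by[1]
m=(abs(X)<.045)&(abs(Y)<.05)&(d[:225]>0)&(W[2]>.165)
print("high pts",m.sum(),X[m].mean() if m.any() else 0, Y[m].mean() if m.any() else 0,np.percentile(W[2][m],[5,50,95]) if m.any() else 0, np.percentile(X[m],[2,98]) if m.any() else 0,np.percentile(Y[m],[2,98]) if m.any() else 0)
m=(abs(X)<.006)&(abs(Y)<.03)&(d[:225]>0)
print("center z",np.percentile(W[2][m],[5,50,95]) if m.any() else 0)
E
python3 wb.py
```

```text
[0.5156 0.1238 0.1631] [-0.6  0.1  4.3]
high pts 5959 0.000259407368654873 0.002701102172168994 [0.18052551 0.18238431 0.18359545] [-0.00639569  0.00693477] [-0.02911979  0.03840997]
center z [0.18129797 0.18250132 0.18366146]
```

The handle has popped: its top is at 182.5 mm against an expected 183. I'll lift off, shift 80 mm to the handle axis with the fingers opening, then descend.

Emit:
drive_tool(
  rows=[
    {"tx": 0, "ty": 0, "tz": -0.5, "ax": 0, "ay": 0, "az": 0, "claw": 0},
    {"tx": 0, "ty": 0, "tz": -2.5, "ax": 0, "ay": 0, "az": 0, "claw": 0},
    {"tx": 0, "ty": 0, "tz": -2.5, "ax": 0, "ay": 0, "az": 0, "claw": 0},
    {"tx": 2.0, "ty": 0, "tz": 0, "ax": 0, "ay": 0, "az": 0, "claw": 4.5},
    {"tx": 2.0, "ty": 0, "tz": 0, "ax": 0, "ay": 0, "az": 0, "claw": 4.5},
    {"tx": 2.0, "ty": 0, "tz": 0, "ax": 0, "ay": 0, "az": 0, "claw": 4.5},
    {"tx": 2.0, "ty": 0, "tz": 0, "ax": 0, "ay": 0, "az": 0, "claw": 4.5},
    {"tx": 0, "ty": 0, "tz": 0, "ax": 0, "ay": 0, "az": 0, "claw": 4.5},
    {"tx": 0, "ty": 0, "tz": 0, "ax": 0, "ay": 0, "az": 0, "claw": 4.5},
  ],
)

```text
time_s: 6.13
tcp_pos: [0.4903, 0.0471, 0.2174]
ee_rot: [[-0.31, -0.951, -0.0], [-0.951, 0.31, 0.0], [-0.0, 0.0, -1.0]]
wrist_force: [0.5, 0.7, 0.4]
gripper_width: 0.372
gripper_force: 0.0
```

Emit:
drive_tool(
  rows=[
    {"tx": 0, "ty": 0, "tz": 0.8, "ax": 0, "ay": 0, "az": 0, "claw": 4.5},
    {"tx": 0, "ty": 0, "tz": 0.8, "ax": 0, "ay": 0, "az": 0, "claw": 4.5},
    {"tx": 0, "ty": 0, "tz": 0.8, "ax": 0, "ay": 0, "az": 0, "claw": 4.5},
    {"tx": 0, "ty": 0, "tz": 0.8, "ax": 0, "ay": 0, "az": 0, "claw": 4.5},
    {"tx": 0, "ty": 0, "tz": 0.8, "ax": 0, "ay": 0, "az": 0, "claw": 4.5},
    {"tx": 0, "ty": 0, "tz": 0.8, "ax": 0, "ay": 0, "az": 0, "claw": 4.5},
    {"tx": 0, "ty": 0, "tz": 0.6, "ax": 0, "ay": 0, "az": 0, "claw": 4.5},
    {"tx": 0, "ty": 0, "tz": 0, "ax": 0, "ay": 0, "az": 0, "claw": 4.5},
    {"tx": 0, "ty": 0, "tz": 0, "ax": 0, "ay": 0, "az": 0, "claw": 4.5},
  ],
)

```text
time_s: 6.88
tcp_pos: [0.4906, 0.0476, 0.1632]
ee_rot: [[-0.309, -0.951, -0.001], [-0.951, 0.309, -0.001], [0.001, 0.0, -1.0]]
wrist_force: [0.5, 0.5, 0.7]
gripper_width: 0.52
gripper_force: 0.0
```

Clear of everything. I'll go down 2 mm more and close on the bar.

Emit:
drive_tool(
  rows=[
    {"tx": 0, "ty": 0, "tz": 0.2, "ax": 0, "ay": 0, "az": 0, "claw": 2.5},
    {"tx": 0, "ty": 0, "tz": 0, "ax": 0, "ay": 0, "az": 0, "claw": 2.5},
    {"tx": 0, "ty": 0, "tz": 0, "ax": 0, "ay": 0, "az": 0, "claw": 2.5},
    {"tx": 0, "ty": 0, "tz": 0, "ax": 0, "ay": 0, "az": 0, "claw": 2.0},
    {"tx": 0, "ty": 0, "tz": 0, "ax": 0, "ay": 0, "az": 0, "claw": 1.6},
    {"tx": 0, "ty": 0, "tz": 0, "ax": 0, "ay": 0, "az": 0, "claw": 1.4},
    {"tx": 0, "ty": 0, "tz": 0, "ax": 0, "ay": 0, "az": 0, "claw": 1.2},
    {"tx": 0, "ty": 0, "tz": 0, "ax": 0, "ay": 0, "az": 0, "claw": 1.0},
    {"tx": 0, "ty": 0, "tz": 0, "ax": 0, "ay": 0, "az": 0, "claw": 1.0},
  ],
)

```text
time_s: 7.63
tcp_pos: [0.4906, 0.0477, 0.1617]
ee_rot: [[-0.309, -0.951, -0.0], [-0.951, 0.309, 0.0], [-0.0, 0.0, -1.0]]
wrist_force: [-0.6, 0.2, 0.1]
gripper_width: 0.16
gripper_force: 30.1
```

Emit:
drive_tool(
  rows=[
    {"tx": 0, "ty": 0, "tz": 0, "ax": 0, "ay": 0, "az": 0.05, "claw": 1.0},
    {"tx": 0, "ty": 0, "tz": 0, "ax": 0, "ay": 0, "az": 0.05, "claw": 1.0},
    {"tx": 0, "ty": 0, "tz": 0, "ax": 0, "ay": 0, "az": 0.05, "claw": 1.0},
    {"tx": 0, "ty": 0, "tz": 0, "ax": 0, "ay": 0, "az": 0.05, "claw": 1.0},
    {"tx": 0, "ty": 0, "tz": 0, "ax": 0, "ay": 0, "az": 0.05, "claw": 1.0},
    {"tx": 0, "ty": 0, "tz": 0, "ax": 0, "ay": 0, "az": 0.05, "claw": 1.0},
    {"tx": 0, "ty": 0, "tz": 0, "ax": 0, "ay": 0, "az": 0.05, "claw": 1.0},
    {"tx": 0, "ty": 0, "tz": 0, "ax": 0, "ay": 0, "az": 0.05, "claw": 1.0},
  ],
)

```text
time_s: 8.3
tcp_pos: [0.4904, 0.0478, 0.1617]
ee_rot: [[-0.656, -0.755, -0.0], [-0.755, 0.656, 0.0], [0.0, 0.0, -1.0]]
wrist_force: [-0.6, 1.5, 1.7]
gripper_width: 0.16
gripper_force: 30.1
```

```bash
python3 -c "
from station import *;s=sense();print(s['wrist_force'],s['moment'],s['gripper_force'],s['joints'])"
```

```text
[-0.60730637  1.49868694  1.69930512] [0.29102794 0.41607452 0.18636266] 30.121705122292042 [ 2.44841793e+01  1.24887327e+01 -2.28502137e+01 -9.68404075e-03
 -5.46775932e+01 -6.54848678e+01]
```

Low forces and 0.19 N m of moment, which matches the friction. I'll continue the turn.

Emit:
drive_tool(
  rows=[
    {"tx": 0, "ty": 0, "tz": 0, "ax": 0, "ay": 0, "az": 0.07, "claw": 1.0},
    {"tx": 0, "ty": 0, "tz": 0, "ax": 0, "ay": 0, "az": 0.07, "claw": 1.0},
    {"tx": 0, "ty": 0, "tz": 0, "ax": 0, "ay": 0, "az": 0.07, "claw": 1.0},
    {"tx": 0, "ty": 0, "tz": 0, "ax": 0, "ay": 0, "az": 0.07, "claw": 1.0},
    {"tx": 0, "ty": 0, "tz": 0, "ax": 0, "ay": 0, "az": 0.07, "claw": 1.0},
    {"tx": 0, "ty": 0, "tz": 0, "ax": 0, "ay": 0, "az": 0.07, "claw": 1.0},
    {"tx": 0, "ty": 0, "tz": 0, "ax": 0, "ay": 0, "az": 0.07, "claw": 1.0},
    {"tx": 0, "ty": 0, "tz": 0, "ax": 0, "ay": 0, "az": 0.07, "claw": 1.0},
    {"tx": 0, "ty": 0, "tz": 0, "ax": 0, "ay": 0, "az": 0.07, "claw": 1.0},
    {"tx": 0, "ty": 0, "tz": 0, "ax": 0, "ay": 0, "az": 0.07, "claw": 1.0},
  ],
)

```text
time_s: 9.13
tcp_pos: [0.4903, 0.048, 0.1617]
ee_rot: [[-0.988, -0.153, -0.001], [-0.153, 0.988, 0.0], [0.0, 0.0, -1.0]]
wrist_force: [-2.1, 2.0, 1.7]
gripper_width: 0.158
gripper_force: 30.1
```

Emit:
drive_tool(
  rows=[
    {"tx": 0, "ty": 0, "tz": 0, "ax": 0, "ay": 0, "az": 0.05, "claw": 1.0},
    {"tx": 0, "ty": 0, "tz": 0, "ax": 0, "ay": 0, "az": 0.05, "claw": 1.0},
    {"tx": 0, "ty": 0, "tz": 0, "ax": 0, "ay": 0, "az": 0.05, "claw": 1.0},
    {"tx": 0, "ty": 0, "tz": 0, "ax": 0, "ay": 0, "az": 0, "claw": 1.0},
  ],
)

```text
time_s: 9.47
tcp_pos: [0.4903, 0.0481, 0.1617]
ee_rot: [[-1.0, -0.006, -0.0], [-0.006, 1.0, 0.001], [0.0, 0.001, -1.0]]
wrist_force: [-2.7, 3.4, 2.1]
gripper_width: 0.157
gripper_force: 30.1
```

```bash
cat > m.py <<'E'
from station import *
import numpy as np
s=sense();y=s['ee_rot'][:,0];a=np.arctan2(y[1],y[0]);a0=np.arctan2(-.951,-.309)
print('turn',(a0-a)%6.283,'F',s['wrist_force'].round(2),'M',s['moment'].round(3),'g',s['gripper_force'],s['tcp_pos'].round(4),s['time_s'])
E
python3 m.py
```

```text
turn 1.2502764248960407 F [-2.74  3.42  2.11] M [0.705 0.599 0.021] g 30.11486819246784 [0.4903 0.0481 0.1617] 9.4667
```

Emit:
drive_tool(
  rows=[
    {"tx": 0, "ty": 0, "tz": 0, "ax": 0, "ay": 0, "az": 0.04, "claw": 1.0},
    {"tx": 0, "ty": 0, "tz": 0, "ax": 0, "ay": 0, "az": 0.04, "claw": 1.0},
    {"tx": 0, "ty": 0, "tz": 0, "ax": 0, "ay": 0, "az": 0.03, "claw": 1.0},
  ],
)

```text
time_s: 9.72
tcp_pos: [0.4903, 0.0481, 0.1616]
ee_rot: [[-0.995, 0.103, -0.0], [0.103, 0.995, 0.001], [0.0, 0.001, -1.0]]
wrist_force: [-1.6, 2.1, 2.6]
gripper_width: 0.157
gripper_force: 30.1
```

```bash
python3 m.py
```

```text
turn 1.3595114447526502 F [-1.57  2.07  2.56] M [0.859 0.778 0.11 ] g 30.124461909290403 [0.4903 0.0481 0.1616] 9.7167
```

Emit:
drive_tool(
  rows=[
    {"tx": 0, "ty": 0, "tz": 0, "ax": 0, "ay": 0, "az": 0.02, "claw": 1.0},
    {"tx": 0, "ty": 0, "tz": 0, "ax": 0, "ay": 0, "az": 0.02, "claw": 1.0},
  ],
)

```text
time_s: 9.88
tcp_pos: [0.4904, 0.048, 0.1616]
ee_rot: [[-0.99, 0.143, -0.0], [0.143, 0.99, 0.001], [0.0, 0.0, -1.0]]
wrist_force: [-2.8, 4.6, 3.0]
gripper_width: 0.156
gripper_force: 30.1
```

```bash
python3 m.py
```

```text
turn 1.3996107027580695 F [-2.76  4.58  3.  ] M [1.09  0.962 0.146] g 30.125865591689944 [0.4904 0.048  0.1616] 9.8833
```

Emit:
drive_tool(
  rows=[
    {"tx": 0, "ty": 0, "tz": 0, "ax": 0, "ay": 0, "az": 0.02, "claw": 1.0},
    {"tx": 0, "ty": 0, "tz": 0, "ax": 0, "ay": 0, "az": 0.0, "claw": 1.0},
  ],
)

```text
time_s: 10.05
tcp_pos: [0.4904, 0.048, 0.1616]
ee_rot: [[-0.987, 0.162, -0.0], [0.162, 0.987, 0.0], [0.0, 0.0, -1.0]]
wrist_force: [-3.5, 4.2, 3.2]
gripper_width: 0.16
gripper_force: 30.2
```

```bash
python3 m.py
```

```text
turn 1.4195715449976198 F [-3.48  4.17  3.18] M [1.28  1.072 0.333] g 30.172114621491346 [0.4904 0.048  0.1616] 10.05
```

Emit:
drive_tool(
  rows=[
    {"tx": 0, "ty": 0, "tz": 0, "ax": 0, "ay": 0, "az": 0.02, "claw": 1.0},
    {"tx": 0, "ty": 0, "tz": 0, "ax": 0, "ay": 0, "az": 0.0, "claw": 1.0},
  ],
)

```text
time_s: 10.22
tcp_pos: [0.4904, 0.048, 0.1616]
ee_rot: [[-0.983, 0.181, -0.0], [0.181, 0.983, 0.0], [0.0, 0.0, -1.0]]
wrist_force: [-3.0, 4.4, 2.9]
gripper_width: 0.157
gripper_force: 30.4
```

```bash
python3 m.py
```

```text
turn 1.4385278343451784 F [-2.98  4.41  2.94] M [1.229 1.013 0.537] g 30.43690323655028 [0.4904 0.048  0.1616] 10.2167
```

The stop is felt: the moment rose from 0.15 to 0.54 N m. I'll ease off, then start the lift along the hinge arc. Per radian of lid the tool frame moves tx -4.1, ty -0.7, tz -23.5 cm and turns (-0.16, 0.987, 0).

Emit:
drive_tool(
  rows=[
    {"tx": 0, "ty": 0, "tz": 0, "ax": 0, "ay": 0, "az": -0.02, "claw": 1.0},
    {"tx": 0, "ty": 0, "tz": 0, "ax": 0, "ay": 0, "az": -0.01, "claw": 1.0},
    {"tx": -0.04, "ty": -0.007, "tz": -0.235, "ax": -0.0016, "ay": 0.01, "az": 0, "claw": 1.0},
    {"tx": -0.04, "ty": -0.007, "tz": -0.235, "ax": -0.0016, "ay": 0.01, "az": 0, "claw": 1.0},
    {"tx": -0.04, "ty": -0.007, "tz": -0.235, "ax": -0.0016, "ay": 0.01, "az": 0, "claw": 1.0},
    {"tx": -0.04, "ty": -0.007, "tz": -0.235, "ax": -0.0016, "ay": 0.01, "az": 0, "claw": 1.0},
  ],
)

```text
time_s: 10.72
tcp_pos: [0.492, 0.0474, 0.1705]
ee_rot: [[-0.987, 0.153, -0.041], [0.153, 0.988, 0.013], [0.042, 0.007, -0.999]]
wrist_force: [-1.5, 4.3, -1.9]
gripper_width: 0.16
gripper_force: 30.1
```

```bash
python3 m.py
```

```text
turn 1.4100419810195088 F [-1.55  4.34 -1.94] M [1.418 0.526 0.036] g 30.13686097227037 [0.492  0.0474 0.1705] 10.7167
```

Emit:
drive_tool(
  rows=[
    {"tx": -0.074, "ty": -0.012, "tz": -0.423, "ax": -0.0029, "ay": 0.0178, "az": 0, "claw": 1.0},
    {"tx": -0.074, "ty": -0.012, "tz": -0.423, "ax": -0.0029, "ay": 0.0178, "az": 0, "claw": 1.0},
    {"tx": -0.074, "ty": -0.012, "tz": -0.423, "ax": -0.0029, "ay": 0.0178, "az": 0, "claw": 1.0},
    {"tx": -0.074, "ty": -0.012, "tz": -0.423, "ax": -0.0029, "ay": 0.0178, "az": 0, "claw": 1.0},
    {"tx": -0.074, "ty": -0.012, "tz": -0.423, "ax": -0.0029, "ay": 0.0178, "az": 0, "claw": 1.0},
    {"tx": -0.074, "ty": -0.012, "tz": -0.423, "ax": -0.0029, "ay": 0.0178, "az": 0, "claw": 1.0},
    {"tx": -0.074, "ty": -0.012, "tz": -0.423, "ax": -0.0029, "ay": 0.0178, "az": 0, "claw": 1.0},
    {"tx": -0.074, "ty": -0.012, "tz": -0.423, "ax": -0.0029, "ay": 0.0178, "az": 0, "claw": 1.0},
  ],
)

```text
time_s: 11.38
tcp_pos: [0.5011, 0.0445, 0.2037]
ee_rot: [[-0.972, 0.156, -0.177], [0.148, 0.987, 0.058], [0.184, 0.03, -0.982]]
wrist_force: [-0.9, 4.4, -2.0]
gripper_width: 0.164
gripper_force: 30.1
```

```bash
python3 m.py
```

```text
turn 1.4073209177324921 F [-0.89  4.38 -1.99] M [ 0.999 -0.152 -0.042] g 30.13602830003947 [0.5011 0.0445 0.2037] 11.3833
```

Forces are steady and the lid is following. I'll carry on.

Emit:
drive_tool(
  rows=[
    {"tx": -0.074, "ty": -0.012, "tz": -0.423, "ax": -0.0029, "ay": 0.0178, "az": 0, "claw": 1.0},
    {"tx": -0.074, "ty": -0.012, "tz": -0.423, "ax": -0.0029, "ay": 0.0178, "az": 0, "claw": 1.0},
    {"tx": -0.074, "ty": -0.012, "tz": -0.423, "ax": -0.0029, "ay": 0.0178, "az": 0, "claw": 1.0},
    {"tx": -0.074, "ty": -0.012, "tz": -0.423, "ax": -0.0029, "ay": 0.0178, "az": 0, "claw": 1.0},
    {"tx": -0.074, "ty": -0.012, "tz": -0.423, "ax": -0.0029, "ay": 0.0178, "az": 0, "claw": 1.0},
    {"tx": -0.074, "ty": -0.012, "tz": -0.423, "ax": -0.0029, "ay": 0.0178, "az": 0, "claw": 1.0},
    {"tx": -0.074, "ty": -0.012, "tz": -0.423, "ax": -0.0029, "ay": 0.0178, "az": 0, "claw": 1.0},
    {"tx": -0.074, "ty": -0.012, "tz": -0.423, "ax": -0.0029, "ay": 0.0178, "az": 0, "claw": 1.0},
  ],
)

```text
time_s: 12.05
tcp_pos: [0.5147, 0.04, 0.235]
ee_rot: [[-0.937, 0.161, -0.309], [0.136, 0.985, 0.101], [0.321, 0.053, -0.946]]
wrist_force: [-1.0, 3.1, -2.3]
gripper_width: 0.158
gripper_force: 30.1
```

Emit:
drive_tool(
  rows=[
    {"tx": -0.074, "ty": -0.012, "tz": -0.423, "ax": -0.0029, "ay": 0.0178, "az": 0, "claw": 1.0},
    {"tx": -0.074, "ty": -0.012, "tz": -0.423, "ax": -0.0029, "ay": 0.0178, "az": 0, "claw": 1.0},
    {"tx": -0.074, "ty": -0.012, "tz": -0.423, "ax": -0.0029, "ay": 0.0178, "az": 0, "claw": 1.0},
    {"tx": -0.074, "ty": -0.012, "tz": -0.423, "ax": -0.0029, "ay": 0.0178, "az": 0, "claw": 1.0},
    {"tx": -0.074, "ty": -0.012, "tz": -0.423, "ax": -0.0029, "ay": 0.0178, "az": 0, "claw": 1.0},
    {"tx": -0.074, "ty": -0.012, "tz": -0.423, "ax": -0.0029, "ay": 0.0178, "az": 0, "claw": 1.0},
    {"tx": -0.074, "ty": -0.012, "tz": -0.423, "ax": -0.0029, "ay": 0.0178, "az": 0, "claw": 1.0},
    {"tx": 0, "ty": 0, "tz": 0, "ax": 0, "ay": 0, "az": 0, "claw": 1.0},
  ],
)

```text
time_s: 12.72
tcp_pos: [0.5305, 0.0348, 0.2609]
ee_rot: [[-0.892, 0.169, -0.419], [0.121, 0.983, 0.137], [0.435, 0.071, -0.897]]
wrist_force: [-1.5, 3.7, 2.4]
gripper_width: 0.162
gripper_force: 30.1
```

```bash
python3 m.py
```

```text
turn 1.3917993958052621 F [-1.52  3.74  2.45] M [ 0.936 -0.155 -0.362] g 30.14212963404134 [0.5305 0.0348 0.2609] 12.7167
```

The lid is at about 0.456 rad, so the front edge is roughly 120 mm up. I'll release and back out along the tool axis.

Emit:
drive_tool(
  rows=[
    {"tx": 0, "ty": 0, "tz": 0, "ax": 0, "ay": 0, "az": 0, "claw": 1.8},
    {"tx": 0, "ty": 0, "tz": 0, "ax": 0, "ay": 0, "az": 0, "claw": 2.5},
    {"tx": 0, "ty": 0, "tz": 0, "ax": 0, "ay": 0, "az": 0, "claw": 4.0},
    {"tx": 0, "ty": 0, "tz": 0, "ax": 0, "ay": 0, "az": 0, "claw": 4.5},
    {"tx": 0, "ty": 0, "tz": 0, "ax": 0, "ay": 0, "az": 0, "claw": 4.5},
    {"tx": 0, "ty": 0, "tz": 0, "ax": 0, "ay": 0, "az": 0, "claw": 4.5},
    {"tx": 0, "ty": 0, "tz": 0, "ax": 0, "ay": 0, "az": 0, "claw": 4.5},
  ],
)

```text
time_s: 13.3
tcp_pos: [0.5298, 0.0348, 0.2608]
ee_rot: [[-0.893, 0.168, -0.418], [0.122, 0.983, 0.136], [0.434, 0.07, -0.898]]
wrist_force: [-0.1, -0.1, 0.5]
gripper_width: 0.5
gripper_force: 0.0
```

Emit:
drive_tool(
  rows=[
    {"tx": 0, "ty": 0, "tz": -0.8, "ax": 0, "ay": 0, "az": 0, "claw": 4.5},
    {"tx": 0, "ty": 0, "tz": -1.0, "ax": 0, "ay": 0, "az": 0, "claw": 4.5},
    {"tx": 0, "ty": 0, "tz": -1.5, "ax": 0, "ay": 0, "az": 0, "claw": 4.5},
    {"tx": 0, "ty": 0, "tz": -2.0, "ax": 0, "ay": 0, "az": 0, "claw": 4.5},
    {"tx": 0, "ty": 0, "tz": -2.0, "ax": 0, "ay": 0, "az": 0, "claw": 4.5},
    {"tx": 0, "ty": 0, "tz": -2.0, "ax": 0, "ay": 0, "az": 0, "claw": 4.5},
    {"tx": 0, "ty": 0, "tz": -1.0, "ax": 0, "ay": 0, "az": 0, "claw": 4.5},
    {"tx": 0, "ty": 0, "tz": 0, "ax": 0, "ay": 0, "az": 0, "claw": 4.5},
    {"tx": 0, "ty": 0, "tz": 0, "ax": 0, "ay": 0, "az": 0, "claw": 4.5},
  ],
)

```text
time_s: 14.05
tcp_pos: [0.5732, 0.0209, 0.3534]
ee_rot: [[-0.893, 0.168, -0.417], [0.122, 0.983, 0.136], [0.433, 0.071, -0.898]]
wrist_force: [-0.1, 0.0, -0.6]
gripper_width: 0.514
gripper_force: 0.0
```

```bash
python3 m.py
python3 - <<'E'
from h import *
s=sense();p,d=capture("wrist");c=wcam(s);q,_=capture("top")
cv2.imwrite("pics/end.png",np.vstack([p,q])[:,:,::-1][::1,:]) 
cv2.imwrite("pics/end.png",cv2.resize(cv2.imread("pics/end.png"),(480,600)))
K=c["intrinsics"]
v,u=np.mgrid[0:220,0:640];P=np.einsum('ij,jhw->ihw',np.linalg.inv(K),np.stack([u,v,np.ones_like(u)])*d[:220])
W=np.einsum('ji,jhw->ihw',c["R"],P-c["t"][:,None,None])
h=np.array([.4905,.0472])+.235*np.array([.951,-.309])
X=(W[0]-h[0])*.951-(W[1]-h[1])*.309;Y=(W[0]-h[0])*.309+(W[1]-h[1])*.951
R=np.hypot(X,W[2]-.12);A=np.arctan2(W[2]-.12,-X)-np.arcsin(np.clip(.03/R,-1,1))
m=(W[2]>.17)&(abs(Y)<.15)&(X>-.3)&(X<0)&(d[:220]>0);print("lid angle",np.percentile(A[m],[10,50,90]),m.sum())
E
```

```text
turn 1.3917570614660688 F [-0.06  0.01 -0.61] M [-0.338 -0.929  0.004] g 0.0 [0.5732 0.0209 0.3534] 14.05
lid angle [0.44306962 0.45561238 0.46952515] 30037
```

View pics/end.png

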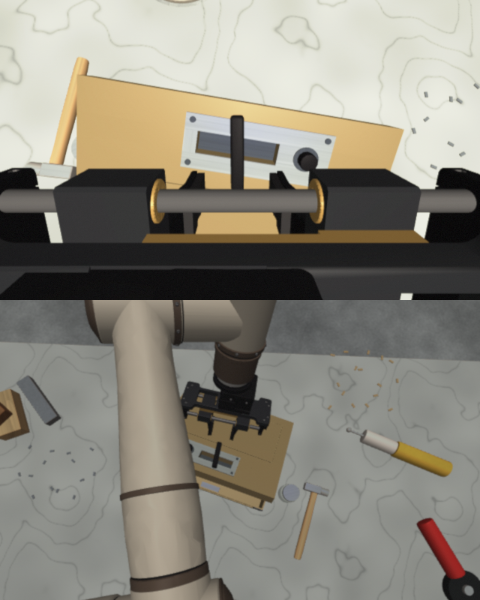

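The top half of the picture (wrist view) shows the bar at (237,150) turned across its slot, and the lid standing free at 0.455 rad, which puts the front edge about 123 mm up. In the bottom half (top view) the hammer and the jar at (290,493) are undisturbed. Nothing is touching the gripper, so I'll hand in.

```bash
python3 -c "
from station import *;print(finish_job())"
```

```text
the job is handed in; nothing more can be done
None
```

The job is handed in at about 14 s: the handle popped up and was turned to its stop, and the lid stands open by itself with its front edge about 120 mm up. The jar and hammer are where they were; the arm hid the can in the last picture.

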